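# Roll the grinding jar up onto the jar mill and close its keeper

### The job

Load the jar mill: with the fingertips behind the steel grinding jar, push it slowly up the ramp, staying with it so that it never runs ahead or rolls back by itself, over the front roller until it drops between the two rollers in front of the stop rail. Then push the keeper arm round behind the jar until it lies square across the top of the ramp, at the end of its swing. Push gently, never pinch or lift the jar, and leave the other things on the bench where they are.

Things in the scene. Friction and masses are not known exactly. Their poses are not given: they have to be found in the camera images.
- mill: Bench jar mill, fixed: aluminium ramp, then two black rubber rollers lying across, then a rear stop rail. Origin: on the bench (z = 0), midway between the rollers. x points up the ramp, y left along the rollers, z up. Rollers: 20 mm diameter, axes at x = -20 and +20 mm, tops at z = 24 mm, turning stiffly, undriven. A seated jar's axis lies at x = 0, z = 53 mm, in a 5 mm deep hollow.
- ramp_foot (a point): Middle of the ramp's lower edge, on its surface: x = -159, z = 1.5 mm in the mill's frame. The ramp rises straight from here to ramp_top (9.5 degrees). Low side guides stand 13 mm above its surface, inner faces 68 mm either side of the centre line; over the 28 mm before the foot they flare outward.
- ramp_top (a point): Middle of the ramp's upper edge, on its surface: x = -34, z = 22.5 mm in the mill's frame, just before the front roller. At the left of the rollers stands the white motor housing: x -36 to 56, y 74 to 162 mm, top at z = 63 mm.
- stop_rail (a point): Middle of the front face of the rear stop rail, a black rubber bar of 12 mm diameter: x = 37, z = 53 mm in the mill's frame, 3 mm clear of a seated jar.
- jar: Grinding jar: smooth steel cylinder on its side, 63 mm diameter, 112 mm long, 0.5 to 0.85 kg, blue lid at one end, and two black rubber tyres (68 mm diameter, 10 mm wide, centred 44 mm either side of its middle) on which it rolls freely. Starts on the bench just before the ramp, within 0.1 rad of square. Origin: on its axis at mid-length. y = cylinder axis, toward the lid; x, z turn as it rolls.
- keeper (a joint): Keeper arm's angle (rad) about its post at the right of the ramp. 0: points down the ramp (mill -x) beside the right guide. It starts at -0.5 to 0, splayed outward to the right. It grows as the arm swings clockwise seen from above, over the ramp behind the jar, to 1.571 at its stop: pointing to mill +y, square across, 10 mm behind the seated jar. Friction holds it; 1 N at its end moves it.
- keeper_post (a point): On the axis of the keeper's steel post (16 mm diameter), at the height of the arm: x = -50, y = -86, z = 52 mm in the mill's frame.
- keeper_end (a point): End of the keeper arm, on the bar's middle line, 105 mm from the post's axis and 52 mm above the bench. The arm is a level round bar 12 mm thick (14 mm over its rubber sleeve); at this end an upright 10 mm pin with a red 17 mm ball rises to 83 mm above the bench.
- stopper: Bystander: red rubber stopper, 27 mm wide, 24 mm high, standing at the left of the ramp. Origin: centre of its underside.
- marker: Bystander: white marker pen with a blue cap, 134 x 12 mm, lying at the left of the ramp. Origin: centre of its underside; its length is along its y axis.
- dropper: Bystander: amber dropper bottle with black bulb, 34 mm diameter, 107 mm high, standing to the left of the motor housing. Origin: centre of its underside.
- petri: Bystander: closed petri dish, 61 mm diameter, 15 mm high, front left. Origin: centre of its underside.
- timer: Bystander: white lab timer, 66 x 66 x 20 mm, lying front left. Origin: centre of its underside.
- tape: Bystander: roll of masking tape, 103 mm diameter, 25 mm high, lying at the right. Origin: centre of its underside.
Not all that is in view belongs to the job. What is shaped like the jar but green or turquoise is not meant.

How it is judged:
By the outcome, as a careful person would: the job done as asked, in the order asked, and still so for the second after the job is handed in, with the robot touching nothing.
It also fails if it takes over 58 s, if anything falls off the work surface, if the arm or the gripper's body presses on something with over 40 N, if the wrist force passes 120 N, or if a joint passes its speed limit or range.

### The arm

A 6-joint arm with a two-finger parallel gripper is mounted at the origin on a cart in front of the work surface, level with it; the furniture and walls round the work are solid. World frame = base frame: x ahead of the robot, y to its left, z up, the work surface at z = 0. Lengths are in mm, angles in rad, forces in N, time in s.
With the tool pointing down it reaches from about 350 to 975 mm from the base axis. Payload 7.1 kg.
Tool frame: the origin (TCP) lies midway between the tips of the shut fingers; the grasp point (between the pads) lies pinch_z behind it (pinch_z is the distance from the TCP to the grasp point, in mm); z points along the fingers, y is the line along which they close (so a half turn about z gives the same grasp; the last joint's range is limited). The gripper opens to 88 mm and grips with 3 to 60 N. Pads are 20 mm wide; open, the fingers measure 115 mm over their backs; the gripper's body (75 mm by 178 mm) begins 61 mm behind the grasp point.
Start: joints at [1.286, 0.423, 1.63, -0, 1.089, -0.019], TCP at [164.144, 603.043, 222.675] pointing down, gripper open.
Joint ranges: [-3, 3], [-0.9, 2.11], [0.09, 2.58], [-1.31, 4.45], [0.11, 2.69], [-2.54, 2.54]. Speed limits (rad/s): [2.39, 2.39, 3.01, 3.14, 3.14, 3.14].

### API

Orientations are given as a rotation vector (axis times angle).
In Python, from workcell import get_obs, get_image, close_job, pinch_z gives the robot as it stands.
- The arm moves only by the tool jog_arm, never from a script. Its argument "commands" is a list of rows, each a list of 3 entries, a list of its own where there are three numbers: the gripper command: -1 is shut, 1 is fully open, values between are in proportion, then the shift along the tool's x, y, z as a fraction of full scale, then the turn, a rotation vector about the tool's x, y, z as a fraction of full scale. In form: [[gripper, [tx, ty, tz], [rx, ry, rz]], ...]. A call has 1 to 10 rows; each row shifts and turns the commanded pose from where the row before left it, along the tool's axes as they then stand; what a row does not reach is not made up. Full scale, the value 1, is 0.1 m for a shift and 45 degrees for a turn. A row lasts 1/10 s, in which the tool goes at most 50 mm and 8.59 degrees, less where a joint would pass 70% of its speed; a pose out of reach is approached as far as the arm can. A call with a number of a shift or a turn outside -1 to 1 is refused whole. A call with a gripper value outside its range is refused whole. The fingers move at their own pace and stop on an object; the grip force is fixed at half the most. Time passes only in rows, so rows that do not move let the fingers close. It gives the time, the measured TCP pose, the force, the opening and the grip force at its end, in the units of the state.
- get_obs(): the state, without advancing time (a new reading comes with each control period).
- get_image(name): name is "scene" or "top" or "wrist"; returns a dict with "image" (400x640x3 uint8, blue, green, red), "z_map" (400x640 float32, mm along the optical axis (not along the pixel's ray), 0 where there is no reading), "intrinsics" (3x3 intrinsics, pixels), "eye" and "orientation" of the camera in the world; the wrist camera has in their place "mount" (4x4, takes a point from camera to tool coordinates, whose origin is the TCP and whose axes are the flange's). Camera axes: x right, y down, z forward; pixel columns grow to the right and rows downward; lengths in mm; the calibration is good to about 2 mm. The wrist camera is an equidistant fisheye: a pixel r from the principal point sees the ray r / f radians off the axis. A picture is of the moment at which its call begins: read the wrist's pose just before it.
- close_job(): hands the job in; it is judged then, once.
The state is a dict: "t": time; "qpos": joint angles; "qvel": joint speeds; "joint_torque": joint torques, N m; "ee_pos": TCP position; "orientation": TCP orientation; "ft_force": force on the tool from outside, world axes, zero at the start; "moment": the same for the moment, N m; "width": finger opening in mm; "grasp_force": force on a finger pad.
Only numpy, scipy, OpenCV 4.12 (cv2) and the standard library are available. Lean on these libraries where they do the work, as an engineer would, in place of code of your own. Each camera call takes 0.05 s, during which the arm holds its last target. There are 200 camera calls.

## Working session

There is one attempt and no reset: what is moved stays moved. The work goes in short steps, Python scripts to look and compute and a tool call to move; the robot and the scene stay as the last step left them, time stands still between calls to the robot, and variables do not carry over. Pictures are saved under pics/ and viewed, at most 10 in all, crops included, and the job is handed in when it is done.

Besides the shell and the picture viewer there is one more tool, called in YAML: its name, and indented under it one key for each argument. jog_arm: Moves the arm, as the interface text tells. Its arguments: {"type":"object","properties":{"commands":{"type":"array","items":{"type":"array"}}},"required":["commands"]}

```bash
mkdir -p pics; cat > h.py <<'E'
import numpy as np,cv2
from workcell import get_obs,get_image,close_job,pinch_z
from scipy.spatial.transform import Rotation as R
def rot(o):
    o=np.array(o,float)
    return o if o.shape==(3,3) else (R.from_rotvec(o).as_matrix() if o.size==3 else R.from_quat(o).as_matrix())
def cloud(im):
    K=np.array(im['intrinsics']);z=im['z_map'];v,u=np.mgrid[:z.shape[0],:z.shape[1]]
    P=np.stack([(u-K[0,2])/K[0,0]*z,(v-K[1,2])/K[1,1]*z,z],-1)
    W=P@rot(im['orientation']).T+np.array(im['eye']); W[z==0]=np.nan
    return W
E
python3 - <<'E'
from h import *
print(get_obs(),pinch_z)
for n in("top","scene"):
    im=get_image(n);cv2.imwrite(f"pics/{n}0.png",im['image']);np.save(f"{n}0.npy",cloud(im))
    print(n,im['eye'],im['orientation'],im['intrinsics'])
E
```

```text
{'t': 0.0, 'qpos': array([ 1.28598702e+00,  4.23826548e-01,  1.63067755e+00,  1.63133570e-05,
        1.08858677e+00, -1.90514451e-02]), 'qvel': array([-8.10770221e-04,  7.66013617e-04, -1.37837143e-03,  1.56937320e-04,
       -1.18293073e-03,  5.78618209e-05]), 'joint_torque': array([ 1.37778756e-03, -5.44634950e+01, -2.73659045e+01,  6.43278728e-02,
        2.28077034e-02, -9.29457838e-05]), 'ee_pos': array([163.9986513 , 602.533382  , 221.91550792]), 'orientation': array([-4.16203825e-01, -3.11365685e+00,  2.32266258e-03]), 'ft_force': array([-0.02173895, -0.02293673,  0.65229324]), 'moment': array([-0.00691317, -0.03100296, -0.00368495]), 'grasp_force': 0.0, 'width': 87.97223676563429} 18.700000000000003
top [ 340.00471276    8.43413045 1251.61076432] [-2.09732769  2.14554394 -0.21291176] [[431.36276076   0.         318.13026567]
 [  0.         431.36276076 209.60663539]
 [  0.           0.           1.        ]]
scene [ -91.58623506 -516.59289704  727.93512787] [-2.03182007  1.01292084 -0.47190234] [[388.94298334   0.         322.7879289 ]
 [  0.         388.94298334 206.27195601]
 [  0.           0.           1.        ]]
```

View pics/top0.png

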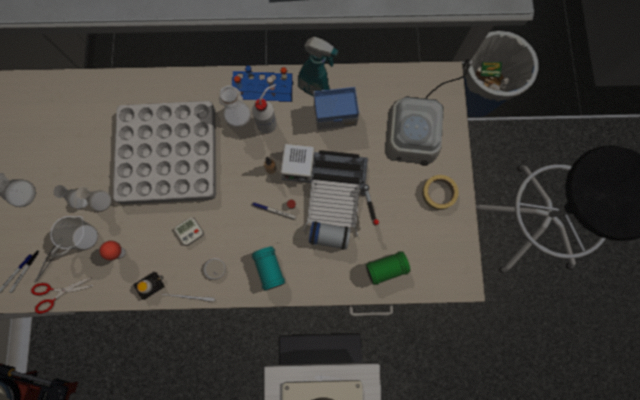

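View pics/scene0.png

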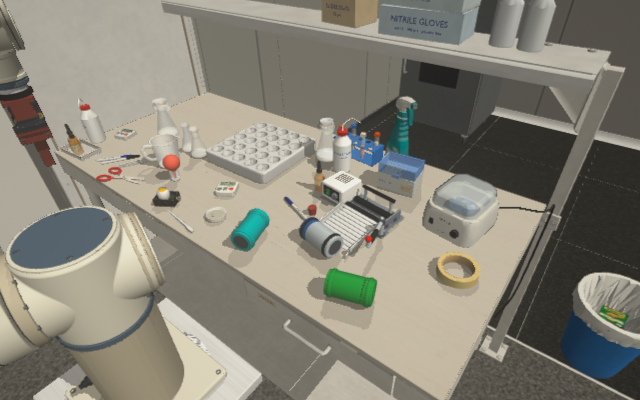

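The top view shows the steel jar with its blue lid at (329,235), at the foot of the ramp. The ramp runs up to the rollers at (338,170), with the motor housing at (297,161). The keeper is at (372,205) with its red ball at (376,221). There are three jar-shaped things: steel (329,235), turquoise (268,268) and green (388,268). Only the steel one with the blue lid at the ramp fits the description. I'll confirm it in a crop.

```bash
python3 - <<'E'
from h import *
im=cv2.imread('pics/top0.png');W=np.load('top0.npy')
c=im[135:255,270:390];cv2.imwrite('pics/c1.png',cv2.resize(c,None,fx=5,fy=5,interpolation=cv2.INTER_CUBIC))
np.set_printoptions(precision=1,suppress=True)
# rough mill x direction from image; housing top
z=W[...,2]
def reg(u0,u1,v0,v1,lo,hi):
    m=np.zeros(z.shape,bool);m[v0:v1,u0:u1]=1;m&=(z>lo)&(z<hi);return m
m=reg(275,320,140,185,57,70);p=W[m][:,:2].astype(np.float32);print('housing',len(p),cv2.minAreaRect(p),np.median(z[m]))
m=reg(306,352,215,252,35,80);p=W[m];print('jar',len(p),cv2.minAreaRect(p[:,:2].astype(np.float32)),p[:,2].max())
hs=cv2.cvtColor(im,cv2.COLOR_BGR2HSV)
m=reg(365,385,210,228,60,100);p=W[m];print('ball',len(p),p.mean(0),p[:,2].max())
m=reg(355,385,180,215,40,75);p=W[m];print('arm',len(p));print(p)
# rail: z>50 beyond rollers
m=reg(312,370,140,160,45,70);p=W[m];print('rail',len(p),cv2.minAreaRect(p[:,:2].astype(np.float32)))
m=reg(305,362,180,222,3,24);p=W[m];A=np.c_[p[:,:2],np.ones(len(p))];s=np.linalg.lstsq(A,p[:,2],rcond=None)[0];print('ramp',s,np.arctan2(s[1],s[0]),np.degrees(np.arctan(np.hypot(s[0],s[1]))))
E
```

```text
housing 903 ((720.7186279296875, 47.84226608276367), (103.21974182128906, 92.45046997070312), 82.89171600341797) 62.08535325189064
jar 867 ((505.109375, -30.758766174316406), (112.04259490966797, 65.19566345214844), 79.12299346923828) 70.90304442068918
ball 33 [ 537.  -157.8   76.6] 82.91457344491573
arm 158
[[ 646.7 -136.3   57.9]
 [ 646.8 -139.2   57.6]
 [ 643.6 -133.2   59. ]
 [ 644.8 -136.6   54.1]
 [ 644.1 -139.2   56.6]
 [ 644.  -142.    56.6]
 [ 643.1 -144.5   60. ]
 [ 640.3 -130.    60.7]
 [ 641.7 -133.6   54.7]
 [ 639.6 -135.4   62.9]
 [ 640.7 -138.8   58.3]
 [ 639.1 -140.9   64.4]
 [ 639.8 -144.2   61.4]
 [ 639.1 -146.6   64. ]
 [ 638.5 -130.4   56. ]
 [ 638.2 -133.2   56.9]
 [ 637.2 -135.5   61. ]
 [ 636.4 -138.1   63.6]
 [ 635.6 -140.5   66.8]
 [ 637.  -144.1   60.7]
 [ 636.8 -146.8   61.6]
 [ 637.8 -128.4   47.5]
 [ 635.1 -130.1   58. ]
 [ 635.2 -133.    57.5]
 [ 634.5 -135.5   59.9]
 [ 633.5 -137.9   63.5]
 [ 634.2 -141.2   60.5]
 [ 634.1 -144.    60.8]
 [ 634.8 -147.2   57.5]
 [ 636.3 -129.    41.4]
 [ 632.4 -130.1   57. ]
 [ 632.1 -132.8   58.1]
 [ 630.8 -135.    62.9
[... 2478 characters left out ...]
71.4 -158.9   53.7]
 [ 568.1 -147.    57.1]
 [ 568.2 -150.    56.3]
 [ 567.6 -152.4   58.9]
 [ 568.  -155.6   56.7]
 [ 568.5 -158.8   53.6]
 [ 564.9 -146.7   59. ]
 [ 565.5 -149.9   55.6]
 [ 564.3 -152.    61.4]
 [ 564.5 -154.9   60.3]
 [ 565.4 -158.5   55.2]
 [ 563.5 -147.6   51.1]
 [ 562.4 -149.6   56.8]
 [ 563.2 -153.1   52.1]
 [ 563.3 -156.1   51.1]
 [ 561.8 -157.8   59. ]
 [ 560.7 -147.5   50.9]
 [ 559.3 -149.3   58. ]
 [ 559.7 -152.5   55.5]
 [ 559.  -154.9   58.7]
 [ 559.2 -157.9   57.2]
 [ 560.2 -161.5   51.9]]
rail 193 ((740.3557739257812, -55.038307189941406), (136.31126403808594, 36.52986526489258), 88.84986877441406)
ramp [  0.1  -0.  -60.2] -0.11887031792760466 6.770765870093797
```

View pics/c1.png

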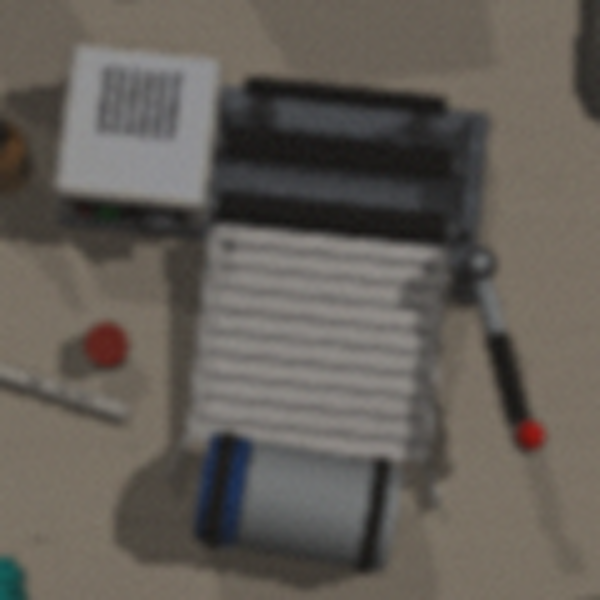

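The crop confirms the steel jar with a blue lid at its left end. In the crop, the housing top corners are at (75,47), (219,60), (58,190) and (208,205), the post at (480,262), and the red ball at (531,435). Next I fit the mill pose from these.

```bash
cat >> h.py <<'E'
K=np.array([[431.36276076,0,318.13026567],[0,431.36276076,209.60663539],[0,0,1]]);eye=np.array([340.00471276,8.43413045,1251.61076432]);RO=rot([-2.09732769,2.14554394,-0.21291176])
def proj(P):
    c=(np.atleast_2d(P)-eye)@RO;return c[:,:2]/c[:,2:]*K[0,0]+K[:2,2]
def unproj(u,v,z):
    d=RO@np.array([(u-K[0,2])/K[0,0],(v-K[1,2])/K[1,1],1]);return eye+d*(z-eye[2])/d[2]
E
python3 - <<'E'
from h import *
from scipy.optimize import least_squares
np.set_printoptions(precision=2,suppress=True)
M=np.array([[56,162,63],[56,74,63],[-36,162,63],[-36,74,63],[-50,-86,62]],float)
uv=np.array([[75,47],[219,60],[58,190],[208,205],[480,262]])/5+[269.6,134.6]
def f(p):
    c,s=np.cos(p[2]),np.sin(p[2]);return np.c_[M[:,0]*c-M[:,1]*s+p[0],M[:,0]*s+M[:,1]*c+p[1],M[:,2]]
r=least_squares(lambda p:(proj(f(p))-uv).ravel(),[700,-50,-.1]);print(r.x,r.fun.reshape(-1,2))
x,y,a=r.x;c,s=np.cos(a),np.sin(a);Rm=np.array([[c,-s],[s,c]])
tom=lambda P:(np.array(P)[:2]-[x,y])@Rm
b=unproj(531/5+269.6,435/5+134.6,74.5);print('ball',b,tom(b)); d=tom(b)-[-50,-86];print('keeper',np.arctan2(d[1],-d[0]),np.hypot(*d))
W=np.load('top0.npy');z=W[...,2]
m=np.zeros(z.shape,bool);m[150:190,275:320]=1
sub=W[215:255,306:352].reshape(-1,3);q=sub[(sub[:,2]>20)&(sub[:,2]<75)]
mm=(q[:,:2]-[x,y])@Rm
print('jar mill ext',mm.min(0),mm.max(0))
# axis: fit cylinder to q: axis pt(y0 dir yaw) radius 31.5, z=34
def g(p):
    n=np.array([np.cos(p[1]),np.sin(p[1])]);d=(q[:,:2]-[505,-30])@n-p[0];return np.hypot(d,q[:,2]-p[2])-32
q=q[q[:,2]>45]
rr=least_squares(g,[0,-.1,34],loss='soft_l1');print('jar: perp offset,yaw(x dir),z',rr.x,rr.cost,len(q))
n=np.array([np.cos(rr.x[1]),np.sin(rr.x[1])]);t=np.array([-n[1],n[0]]);l=(q[:,:2]-[505,-30])@t
C=np.array([505,-30])+n*rr.x[0]+t*(np.percentile(l,1)+np.percentile(l,99))/2;print('len',np.ptp(l),'center',C,tom(C))
for P in([-159,0],[-34,0],[0,0],[-50,-86]):print(P,Rm@P+[x,y])
E
```

```text
[697.33 -60.39  -0.13] [[-0.51 -1.08]
 [ 0.91 -0.67]
 [-0.92  0.8 ]
 [-0.27  0.89]
 [ 0.81 -0.03]]
ball [ 534.59 -159.45   74.5 ] [-148.98 -118.75]
keeper -0.3195623250582263 104.26290360671376
jar mill ext [-229.8   -51.25] [-159.3    60.86]
jar: perp offset,yaw(x dir),z [ 1.39 -0.19 32.61] 879.3286296960101 809
len 111.39894013592638 center [506.14 -31.49] [-193.31    4.6 ]
[-159, 0] [539.59 -40.38]
[-34, 0] [663.6  -56.11]
[0, 0] [697.33 -60.39]
[-50, -86] [ 636.91 -139.41]
```

jog_arm:
  commands:
    - [-0.1,[-0.218,-0.264,0],[0,0,0]]
    - [-0.1,[-0.218,-0.264,0],[0,0,0]]
    - [-0.1,[-0.218,-0.264,0],[0,0,0]]
    - [-0.1,[-0.218,-0.264,0],[0,0,0]]
    - [-0.1,[-0.218,-0.264,0],[0,0,0]]
    - [-0.1,[-0.218,-0.264,0],[0,0,0]]
    - [-0.1,[-0.218,-0.264,0],[0,0,0]]
    - [-0.1,[-0.218,-0.264,0],[0,0,0]]
    - [-0.1,[-0.218,-0.264,0],[0,0,0]]
    - [-0.1,[-0.218,-0.264,0],[0,0,0]]

```text
t: 1.1
ee_pos: [305.3, 289.6, 222.5]
orientation: [-0.416, -3.114, 0.0]
ft_force: [0.3, -0.1, -0.5]
width: 39.5
grasp_force: 0.0
```

jog_arm:
  commands:
    - [-0.1,[-0.218,-0.264,0],[0,0,0]]
    - [-0.1,[-0.218,-0.264,0],[0,0,0]]
    - [-0.1,[-0.218,-0.264,0],[0,0,0]]
    - [-0.1,[-0.218,-0.264,0],[0,0,0]]
    - [-0.1,[-0.218,-0.264,0],[0,0,0]]
    - [-0.1,[-0.218,-0.264,0],[0,0,0]]
    - [-0.1,[-0.218,-0.264,0],[0,0,0]]
    - [-0.1,[-0.218,-0.264,0],[0,0,0]]
    - [-0.1,[-0.218,-0.264,0],[0,0,0]]
    - [-0.1,[-0.218,-0.264,0],[0,0,-0.096]]

```text
t: 2.1
ee_pos: [446.3, -22.4, 222.6]
orientation: [-0.297, -3.127, -0.0]
ft_force: [0.0, 0.3, 0.8]
width: 39.5
grasp_force: 0.0
```

jog_arm:
  commands:
    - [-0.1,[0,0,0.3],[0,0,0]]
    - [-0.1,[0,0,0.3],[0,0,0]]
    - [-0.1,[0,0,0.3],[0,0,0]]
    - [-0.1,[0,0,0.3],[0,0,0]]
    - [-0.1,[0,0,0.3],[0,0,0]]
    - [-0.1,[0,0,0.3],[0,0,0]]
    - [-0.1,[0,0,0.2],[0,0,0]]
    - [-0.1,[0,0,0],[0,0,0]]

```text
t: 2.9
ee_pos: [444.1, -20.8, 20.5]
orientation: [-0.298, -3.122, 0.0]
ft_force: [0.4, 0.4, -0.0]
width: 39.6
grasp_force: 0.0
```

```bash
cat > look.py <<'E'
from h import *
import sys
o=get_obs();print(o['t'],o['ee_pos'],o['ft_force'])
for n in("wrist","scene"):
    im=get_image(n);I=im['image']
    if n=="scene": I=cv2.resize(I[160:300,260:440],(720,560),interpolation=cv2.INTER_CUBIC)
    cv2.imwrite(f"pics/{sys.argv[1]}_{n}.png",I)
E
python3 look.py a
```

```text
2.9 [444.13082625 -20.81440839  20.48143248] [ 0.44691905  0.44682387 -0.04536551]
```

View pics/a_wrist.png

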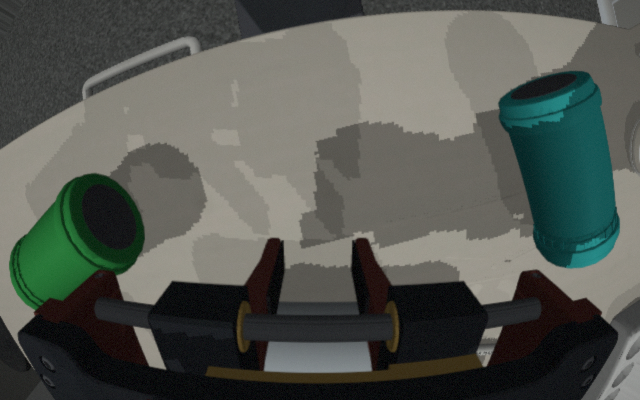

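The wrist camera looks backward: green jar at (80,240), turquoise at (560,170), our jar hidden below the fingers at (320,355). I'll track with the scene camera instead, and advance slowly.

```bash
cat > track.py <<'E'
from h import *
from scipy.optimize import least_squares
import sys
np.set_printoptions(precision=2,suppress=True)
M=np.array([697.33,-60.39]);a=-.1262;Rm=np.array([[np.cos(a),-np.sin(a)],[np.sin(a),np.cos(a)]])
def track(ax,dbg=None):   # ax: guess of jar axis x in mill
    o=get_obs();im=get_image("scene");W=cloud(im).reshape(-1,3)
    q=np.c_[(W[:,:2]-M)@Rm,W[:,2]]
    ramp=lambda x:np.clip(22.5+(x+34)*.168,0,24)
    az=max(34,min(58,22.5+(ax+39.6)*.168+33.5))
    k=(abs(q[:,1])<36)&(np.hypot(q[:,0]-ax,q[:,2]-az)<44)&(q[:,2]>ramp(q[:,0])+12)&(q[:,0]>ax-32)
    q=q[k]
    f=lambda p:np.hypot((q[:,0]-p[0]+p[1]*q[:,1]),q[:,2]-p[2])-31.5
    r=least_squares(f,[ax,0,az],loss='soft_l1',f_scale=2)
    tm=(o['ee_pos'][:2]-M)@Rm
    # ends of jar: all y
    print('t',o['t'],'tcp mill',tm,o['ee_pos'][2],'F',o['ft_force'],'| jar x,yaw(rel mill),z',r.x,'n',len(q),'rms',np.sqrt(np.mean(f(r.x)**2)),'gap',r.x[0]-tm[0])
    if dbg: cv2.imwrite(f"pics/{dbg}.png",cv2.resize(im['image'][160:300,260:440],(720,560),interpolation=cv2.INTER_CUBIC))
track(float(sys.argv[1]),sys.argv[2] if len(sys.argv)>2 else None)
E
python3 track.py -193
```

```text
t 3.0 tcp mill [-254.39    7.5 ] 22.66842104207127 F [-0.68  1.02 -0.69] | jar x,yaw(rel mill),z [-196.31   -0.04   35.02] n 5 rms 0.20580538020934122 gap 58.08127176473067
```

jog_arm:
  commands:
    - [-0.1,[-0.04,0,0],[0,0,0]]
    - [-0.1,[-0.04,0,0],[0,0,0]]
    - [-0.1,[-0.03,0,0],[0,0,0]]
    - [-0.1,[-0.03,0,0],[0,0,0]]

```text
t: 3.45
ee_pos: [460.6, -23.7, 23.2]
orientation: [0.299, 3.126, 0.0]
ft_force: [1.1, -1.2, 0.2]
width: 39.7
grasp_force: 0.0
```

```bash
python3 track.py -193 b
```

```text
t 3.45 tcp mill [-239.44    6.61] 23.181415980302283 F [ 1.09 -1.18  0.17] | jar x,yaw(rel mill),z [-195.05   -0.07   33.42] n 10 rms 0.45702935675115647 gap 44.386814259565824
```

View pics/b.png

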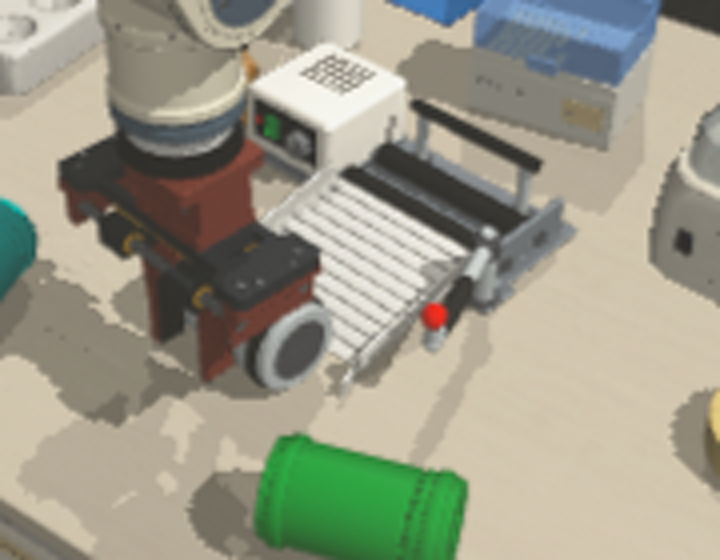

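The scene crop shows the fingers just behind the jar, with the end face at (297,355), and the path up the ramp clear. I'll track by the visible end face instead.

```bash
python3 - <<'E'
s=open('track.py').read()
i=s.index("    k=(abs");j=s.index("    tm=")
s=s[:i]+'''    k=(q[:,1]<-30)&(q[:,1]>-80)&(np.hypot(q[:,0]-ax,q[:,2]-az)<40)&(q[:,2]>ramp(q[:,0])+5)
    q=q[k];yf=np.median(q[q[:,1]<np.percentile(q[:,1],60)][:,1])
    e=q[abs(q[:,1]-yf)<4]
    (c,rad)=cv2.minEnclosingCircle(e[:,[0,2]].astype(np.float32))
'''+s[j:]
i=s.index("    print(");j=s.index("    if dbg")
s=s[:i]+'''    print('t',o['t'],'tcp mill',tm,o['ee_pos'][2],'F',o['ft_force'],'| face y',yf,'c',c,'r',rad,'n',len(e),'gap',c[0]-tm[0])
'''+s[j:]
open('track.py','w').write(s)
E
python3 track.py -193
```

```text
t 3.5 tcp mill [-238.92    6.61] 23.104617993327356 F [-0.09  0.38  0.24] | face y -50.677112328110404 c (-199.55490112304688, 36.056251525878906) r 31.133285522460938 n 243 gap 39.367815773627655
```

jog_arm:
  commands:
    - [-0.1,[-0.01,0,0],[0,0,0]]
    - [-0.1,[-0.01,0,0],[0,0,0]]
    - [-0.1,[-0.01,0,0],[0,0,0]]
    - [-0.1,[-0.01,0,0],[0,0,0]]
    - [-0.1,[-0.01,0,0],[0,0,0]]
    - [-0.1,[-0.012,0,0],[0,0,0]]
    - [-0.1,[-0.015,0,0],[0,0,0]]
    - [-0.1,[-0.018,0,0],[0,0,0]]
    - [-0.1,[-0.02,0,0],[0,0,0]]
    - [-0.1,[-0.02,0,0],[0,0,0]]

```text
t: 4.55
ee_pos: [473.4, -26.2, 22.7]
orientation: [0.299, 3.127, -0.0]
ft_force: [-1.1, 0.0, 0.6]
width: 39.6
grasp_force: 0.1
```

jog_arm:
  commands:
    - [-0.1,[-0.02,0,0],[0,0,0]]
    - [-0.1,[-0.02,0,0],[0,0,0]]
    - [-0.1,[-0.02,0,0],[0,0,0]]
    - [-0.1,[-0.02,0,0],[0,0,0]]
    - [-0.1,[-0.02,0,0],[0,0,0]]
    - [-0.1,[-0.02,0,0],[0,0,0]]
    - [-0.1,[-0.02,0,0],[0,0,0]]
    - [-0.1,[-0.02,0,0],[0,0,0]]
    - [-0.1,[-0.02,0,0],[0,0,0]]
    - [-0.1,[-0.02,0,0],[0,0,0]]

```text
t: 5.55
ee_pos: [492.4, -29.9, 22.6]
orientation: [-0.299, -3.126, -0.0]
ft_force: [-3.9, 0.5, 1.7]
width: 39.7
grasp_force: 1.9
```

jog_arm:
  commands:
    - [-0.1,[-0.02,0,-0.003],[0,0,0]]
    - [-0.1,[-0.02,0,-0.003],[0,0,0]]
    - [-0.1,[-0.02,0,-0.003],[0,0,0]]
    - [-0.1,[-0.02,0,-0.003],[0,0,0]]
    - [-0.1,[-0.02,0,-0.003],[0,0,0]]
    - [-0.1,[-0.02,0,-0.003],[0,0,0]]
    - [-0.1,[-0.02,0,-0.003],[0,0,0]]
    - [-0.1,[-0.02,0,-0.003],[0,0,0]]
    - [-0.1,[-0.02,0,-0.003],[0,0,0]]
    - [-0.1,[-0.02,0,-0.003],[0,0,0]]

```text
t: 6.55
ee_pos: [512.6, -33.7, 25.7]
orientation: [-0.299, -3.127, 0.0]
ft_force: [-2.4, -0.7, 1.1]
width: 39.5
grasp_force: 1.2
```

```bash
python3 track.py -145 c
```

```text
t 6.55 tcp mill [-186.64    3.19] 25.70031949333808 F [-2.42 -0.68  1.11] | face y -54.75120262565717 c (-149.75619506835938, 39.05732727050781) r 31.250350952148438 n 225 gap 36.879386319995916
```

View pics/c.png

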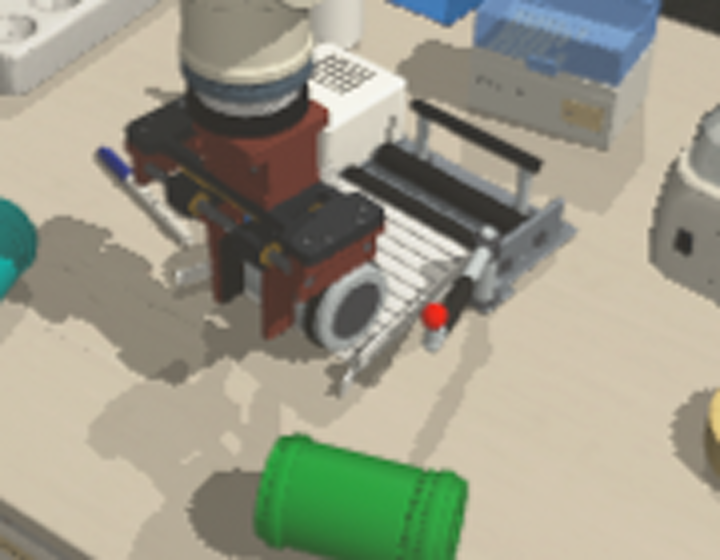

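The jar is now on the ramp with its end face at (355,305), the fingers on it, and ball and keeper clear. The drift to the right is slight, as predicted. I continue.

jog_arm:
  commands:
    - [-0.1,[-0.015,0,-0.0025],[0,0,0]]
    - [-0.1,[-0.02,0,-0.0035],[0,0,0]]
    - [-0.1,[-0.025,0,-0.0042],[0,0,0]]
    - [-0.1,[-0.025,0,-0.0042],[0,0,0]]
    - [-0.1,[-0.025,0,-0.0042],[0,0,0]]
    - [-0.1,[-0.025,0,-0.0042],[0,0,0]]
    - [-0.1,[-0.025,0,-0.0042],[0,0,0]]
    - [-0.1,[-0.025,0,-0.0042],[0,0,0]]
    - [-0.1,[-0.025,0,-0.0042],[0,0,0]]
    - [-0.1,[-0.025,0,-0.0042],[0,0,0]]

```text
t: 7.6
ee_pos: [535.7, -38.2, 29.7]
orientation: [0.299, 3.127, -0.0]
ft_force: [-1.8, 0.2, 1.4]
width: 39.5
grasp_force: 1.2
```

jog_arm:
  commands:
    - [-0.1,[-0.025,0,-0.0042],[0,0,0]]
    - [-0.1,[-0.025,0,-0.0042],[0,0,0]]
    - [-0.1,[-0.025,0,-0.0042],[0,0,0]]
    - [-0.1,[-0.025,0,-0.0042],[0,0,0]]
    - [-0.1,[-0.025,0,-0.0042],[0,0,0]]
    - [-0.1,[-0.025,0,-0.0042],[0,0,0]]
    - [-0.1,[-0.025,0,-0.0042],[0,0,0]]
    - [-0.1,[-0.025,0,-0.0042],[0,0,0]]
    - [-0.1,[-0.025,0,-0.0042],[0,0,0]]
    - [-0.1,[-0.02,0,-0.0035],[0,0,0]]

```text
t: 8.6
ee_pos: [559.9, -42.9, 33.8]
orientation: [0.299, 3.127, -0.0]
ft_force: [-2.3, 0.3, 1.5]
width: 39.7
grasp_force: 1.2
```

```bash
python3 track.py -99
```

```text
t 8.6 tcp mill [-138.57    0.09] 33.81748520445889 F [-2.32  0.31  1.5 ] | face y -57.84362441935222 c (-102.26788330078125, 47.552616119384766) r 31.83102798461914 n 216 gap 36.301953169375025
```

jog_arm:
  commands:
    - [-0.1,[-0.02,0,-0.0035],[0,0,0]]
    - [-0.1,[-0.025,0,-0.0042],[0,0,0]]
    - [-0.1,[-0.025,0,-0.0042],[0,0,0]]
    - [-0.1,[-0.025,0,-0.0042],[0,0,0]]
    - [-0.1,[-0.025,0,-0.0042],[0,0,0]]
    - [-0.1,[-0.025,0,-0.0042],[0,0,0]]
    - [-0.1,[-0.025,0,-0.0042],[0,0,0]]
    - [-0.1,[-0.025,0,-0.0042],[0,0,0]]
    - [-0.1,[-0.025,0,-0.0042],[0,0,0]]
    - [-0.1,[-0.025,0,-0.0042],[0,0,0]]

```text
t: 9.65
ee_pos: [583.8, -47.5, 37.9]
orientation: [-0.299, -3.127, 0.0]
ft_force: [-2.1, 0.3, 1.2]
width: 39.5
grasp_force: 1.2
```

jog_arm:
  commands:
    - [-0.1,[-0.025,0,-0.0042],[0,0,0]]
    - [-0.1,[-0.025,0,-0.0042],[0,0,0]]
    - [-0.1,[-0.025,0,-0.0042],[0,0,0]]
    - [-0.1,[-0.025,0,-0.0042],[0,0,0]]
    - [-0.1,[-0.025,0,-0.0042],[0,0,0]]
    - [-0.1,[-0.025,0,-0.0042],[0,0,0]]
    - [-0.1,[-0.025,0,-0.0042],[0,0,0]]
    - [-0.1,[-0.025,0,-0.0042],[0,0,0]]
    - [-0.1,[-0.025,0,-0.0042],[0,0,0]]
    - [-0.1,[-0.02,0,-0.0035],[0,0,0]]

```text
t: 10.65
ee_pos: [607.9, -52.1, 42.1]
orientation: [0.299, 3.127, -0.0]
ft_force: [-2.5, 1.0, 1.9]
width: 39.7
grasp_force: 1.2
```

```bash
python3 track.py -51
```

```text
t 10.65 tcp mill [-89.73  -3.04] 42.051362444053304 F [-2.54  0.97  1.91] | face y -60.977738827403364 c (-54.262882232666016, 55.926910400390625) r 32.136043548583984 n 210 gap 35.463350826111935
```

jog_arm:
  commands:
    - [-0.1,[-0.02,0,-0.003],[0,0,0]]
    - [-0.1,[-0.02,0,-0.003],[0,0,0]]
    - [-0.1,[-0.02,0,-0.003],[0,0,0]]
    - [-0.1,[-0.02,0,-0.003],[0,0,0]]
    - [-0.1,[-0.02,0,-0.003],[0,0,0]]
    - [-0.1,[-0.02,0,-0.002],[0,0,0]]
    - [-0.1,[-0.02,0,-0.002],[0,0,0]]
    - [-0.1,[-0.02,0,-0.002],[0,0,0]]
    - [-0.1,[-0.02,0,-0.001],[0,0,0]]
    - [-0.1,[-0.015,0,0],[0,0,0]]

```text
t: 11.7
ee_pos: [626.7, -55.8, 44.2]
orientation: [-0.299, -3.127, -0.0]
ft_force: [-3.8, 0.0, 0.5]
width: 39.3
grasp_force: 1.6
```

jog_arm:
  commands:
    - [-0.1,[-0.015,0,0],[0,0,0]]
    - [-0.1,[-0.015,0,0],[0,0,0]]
    - [-0.1,[-0.015,0,0],[0,0,0]]
    - [-0.1,[-0.015,0,0],[0,0,0]]
    - [-0.1,[-0.015,0,0],[0,0,0]]
    - [-0.1,[-0.015,0,0],[0,0,0]]
    - [-0.1,[-0.015,0,0],[0,0,0]]
    - [-0.1,[-0.015,0,0],[0,0,0]]

```text
t: 12.5
ee_pos: [638.9, -58.1, 44.3]
orientation: [0.299, 3.127, -0.0]
ft_force: [-0.3, -0.1, -0.2]
width: 39.3
grasp_force: 0.0
```

```bash
python3 track.py -12
```

```text
t 12.5 tcp mill [-58.26  -5.08] 44.29038300710675 F [-0.33 -0.11 -0.16] | face y -62.85373475242581 c (-9.592738151550293, 54.98844909667969) r 32.07419204711914 n 189 gap 48.662556346743806
```

jog_arm:
  commands:
    - [-0.1,[-0.02,0,0],[0,0,0]]
    - [-0.1,[-0.02,0,0],[0,0,0]]
    - [-0.1,[-0.02,0,0],[0,0,0]]
    - [-0.1,[-0.02,0,0],[0,0,0]]
    - [-0.1,[-0.015,0,0],[0,0,0]]

```text
t: 13.05
ee_pos: [648.2, -59.9, 44.3]
orientation: [0.299, 3.127, -0.0]
ft_force: [0.2, -0.3, -0.2]
width: 39.4
grasp_force: 0.0
```

```bash
python3 track.py -3 d
```

```text
t 13.05 tcp mill [-48.82  -5.68] 44.25033752500497 F [ 0.24 -0.33 -0.23] | face y -64.38585309787348 c (-3.2223920822143555, 54.55900192260742) r 31.563796997070312 n 179 gap 45.593629921305784
```

View pics/d.png

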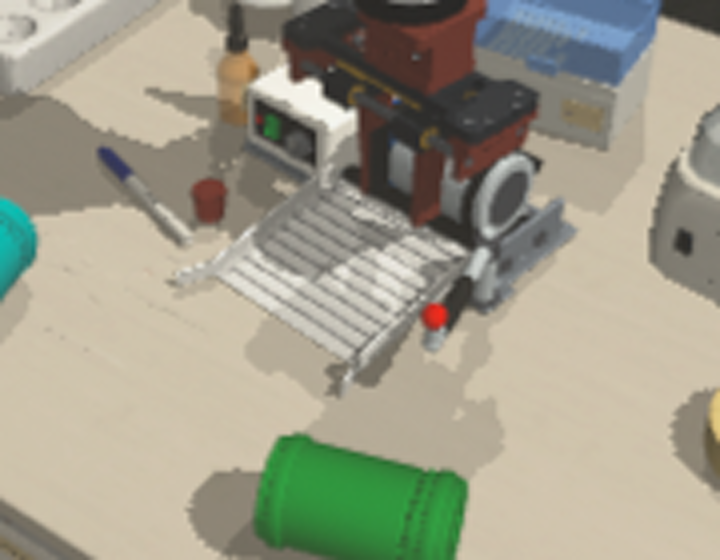

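The jar is seated in front of the rail, with its end face at (505,195) and the rail just behind. I back off, lift, close the gripper and square the tool.

jog_arm:
  commands:
    - [-0.1,[0.05,0,0],[0,0,0]]
    - [-0.1,[0.2,0,0],[0,0,0]]
    - [-0.1,[0.2,0,0],[0,0,0]]
    - [-0.1,[0.15,0,0],[0,0,0]]
    - [-1,[0,0,-0.3],[0,0,0]]
    - [-1,[0,0,-0.3],[0,0,0]]
    - [-1,[0,0,-0.3],[0,0,0]]
    - [-1,[0,0,-0.2],[0,0,-0.08]]
    - [-1,[0,0,0],[0,0,0]]

```text
t: 14.0
ee_pos: [590.5, -48.6, 157.2]
orientation: [0.198, 3.13, -0.0]
ft_force: [0.5, -0.0, 0.1]
width: 3.0
grasp_force: 0.0
```

```bash
cat > plan.py <<'E'
from h import *
np.set_printoptions(precision=3,suppress=True)
M=np.array([697.33,-60.39]);a=-.1262;Rm=np.array([[np.cos(a),-np.sin(a)],[np.sin(a),np.cos(a)]])
o=get_obs();p=(o['ee_pos'][:2]-M)@Rm;T=rot(o['orientation'])
print(p,o['ee_pos'][2],'tool x in mill',T[:2,0]@Rm,'y',T[:2,1]@Rm,o['width'])
def c(th,rho=75):
    u=np.array([-np.cos(th),np.sin(th)]);n=np.array([np.sin(th),np.cos(th)])
    return np.array([-50,-86])+rho*u-7*n-[10*np.clip(th/.3,-1,1),13.5*np.clip((1.571-th)/.3,0,1)]
th=-.32;w=[c(th)-25*np.array([np.sin(th),np.cos(th)])]+[c(t) for t in np.linspace(-.32,1.6,17)]
def tool(d): return (Rm@d)@T[:2,:2]
q=p
for x in w: print(x,'tool shift/100',tool(x-q)/100);q=x
E
python3 plan.py
```

```text
[-107.425   -1.734] 157.21680585100458 tool x in mill [-1.  0.] y [0. 1.] 2.998060295976156
[-101.127 -153.468] tool shift/100 [-0.064 -1.517]
[-108.991 -129.737] tool shift/100 [0.079 0.237]
[-115.448 -121.261] tool shift/100 [0.065 0.085]
[-121.534 -112.471] tool shift/100 [0.061 0.088]
[-126.553 -103.495] tool shift/100 [0.05 0.09]
[-130.491  -94.462] tool shift/100 [0.039 0.09 ]
[-133.347  -85.501] tool shift/100 [0.029 0.09 ]
[-131.806  -76.741] tool shift/100 [-0.015  0.088]
[-128.565  -68.309] tool shift/100 [-0.032  0.084]
[-124.338  -60.325] tool shift/100 [-0.042  0.08 ]
[-119.185  -52.905] tool shift/100 [-0.051  0.074]
[-113.182  -46.155] tool shift/100 [-0.06   0.068]
[-106.413  -40.172] tool shift/100 [-0.068  0.06 ]
[-98.977 -35.042] tool shift/100 [-0.074  0.051]
[-90.98 -30.84] tool shift/100 [-0.08   0.042]
[-82.538 -23.62 ] tool shift/100 [-0.084  0.072]
[-73.772 -16.039] tool shift/100 [-0.088  0.076]
[-64.807 -10.828] tool shift/100 [-0.09   0.052]
```

```bash
python3 track.py 0 >/dev/null; python3 - <<'E'
from h import *
im=get_image("top");cv2.imwrite('pics/e.png',cv2.resize(im['image'][135:235,270:390],(720,600),interpolation=cv2.INTER_CUBIC))
E
```

```text
(no output)
```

View pics/e.png

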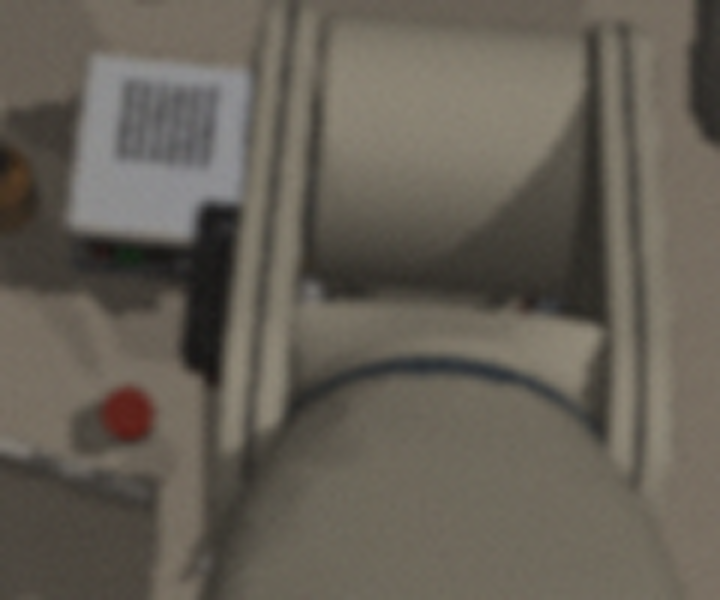

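The arm hides the jar in this top view, with only the housing at (160,140) visible. I'll check the seat from the scene camera after going to the right of the keeper.

jog_arm:
  commands:
    - [-1,[-0.013,-0.3,0],[0,0,0]]
    - [-1,[-0.013,-0.3,0],[0,0,0]]
    - [-1,[-0.013,-0.3,0],[0,0,0]]
    - [-1,[-0.013,-0.3,0],[0,0,0]]
    - [-1,[-0.012,-0.32,0],[0,0,0]]
    - [-1,[0,0,0.3],[0,0,0]]
    - [-1,[0,0,0.3],[0,0,0]]
    - [-1,[0,0,0.3],[0,0,0]]
    - [-1,[0,0,0.25],[0,0,0]]
    - [-1,[0,0,0],[0,0,0]]

```text
t: 15.1
ee_pos: [572.0, -198.7, 34.2]
orientation: [-0.201, -3.126, -0.004]
ft_force: [-0.7, 0.2, -0.6]
width: 0.7
grasp_force: 0.0
```

```bash
python3 track.py 0 f; python3 plan.py | head -3
```

```text
t 15.1 tcp mill [-106.88 -152.94] 34.19788804959313 F [-0.75  0.25 -0.55] | face y -53.30534933196834 c (-24.530006408691406, 57.403053283691406) r 24.325048446655273 n 16 gap 82.35231945164959
[-105.318 -153.261] 36.338966008777 tool x in mill [-1.     0.002] y [0.002 1.   ] 0.550984710228287
[-101.127 -153.468] tool shift/100 [-0.042 -0.002]
[-108.991 -129.737] tool shift/100 [0.079 0.237]
```

View pics/f.png

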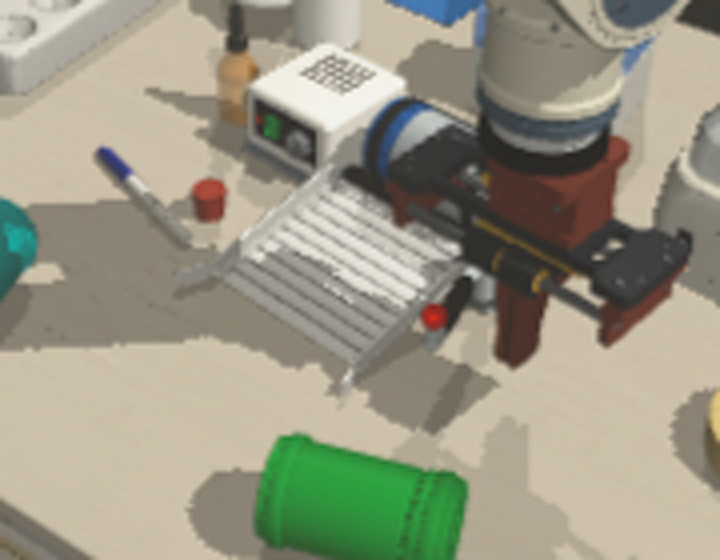

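The jar's lid end is at (395,145), seated, and the closed fingers at (520,340) are to the right of the keeper (ball at (433,317)). I start the sweep.

jog_arm:
  commands:
    - [-1,[0,0,0],[0,0,0]]
    - [-1,[0.016,0.047,0],[0,0,0]]
    - [-1,[0.016,0.047,0],[0,0,0]]
    - [-1,[0.016,0.047,0],[0,0,0]]
    - [-1,[0.016,0.047,0],[0,0,0]]
    - [-1,[0.016,0.047,0],[0,0,0]]
    - [-1,[0.033,0.042,0],[0,0,0]]
    - [-1,[0.033,0.042,0],[0,0,0]]
    - [-1,[0.03,0.044,0],[0,0,0]]
    - [-1,[0.03,0.044,0],[0,0,0]]

```text
t: 16.15
ee_pos: [560.6, -156.8, 39.2]
orientation: [0.2, 3.135, -0.0]
ft_force: [0.4, -1.2, 0.9]
width: 0.7
grasp_force: 0.4
```

jog_arm:
  commands:
    - [-1,[0.025,0.045,0],[0,0,0]]
    - [-1,[0.025,0.045,0],[0,0,0]]
    - [-1,[0.02,0.045,0],[0,0,0]]
    - [-1,[0.02,0.045,0],[0,0,0]]
    - [-1,[0.014,0.045,0],[0,0,0]]
    - [-1,[0.014,0.045,0],[0,0,0]]
    - [-1,[-0.007,0.044,0],[0,0,0]]
    - [-1,[-0.007,0.044,0],[0,0,0]]

```text
t: 16.95
ee_pos: [554.8, -119.8, 39.2]
orientation: [-0.2, -3.135, -0.0]
ft_force: [-0.2, -1.0, 0.7]
width: 0.6
grasp_force: 0.5
```

```bash
cat > ball.py <<'E'
from h import *
import sys
np.set_printoptions(precision=2,suppress=True)
M=np.array([697.33,-60.39]);a=-.1262;Rm=np.array([[np.cos(a),-np.sin(a)],[np.sin(a),np.cos(a)]])
o=get_obs();print('tcp',(o['ee_pos'][:2]-M)@Rm,o['ee_pos'][2],o['ft_force'])
im=get_image("scene");W=cloud(im);h=cv2.cvtColor(im['image'],cv2.COLOR_BGR2HSV)
q=np.dstack([(W[...,:2]-M)@Rm,W[...,2:]])
m=((h[...,0]<6)|(h[...,0]>174))&(h[...,1]>190)&(h[...,2]>110)&(q[...,2]>62)&(q[...,2]<88)&(abs(q[...,1])<160)&(abs(q[...,0]+80)<120)
p=q[m];print(len(p))
if len(p):
    c=np.median(p,0);d=c[:2]-[-50,-86];print('ball',c,'theta',np.arctan2(d[1],-d[0]),np.hypot(*d))
if len(sys.argv)>1: cv2.imwrite(f"pics/{sys.argv[1]}.png",cv2.resize(im['image'][160:300,260:440],(720,560),interpolation=cv2.INTER_CUBIC))
E
python3 ball.py g
```

```text
tcp [-133.91  -76.89] 39.17459921246327 [-0.18 -1.02  0.7 ]
10
ball [-154.14  -57.72   78.56] theta 0.26520839537981794 107.9086741910197
```

jog_arm:
  commands:
    - [-1,[-0.016,0.042,0],[0,0,0]]
    - [-1,[-0.016,0.042,0],[0,0,0]]
    - [-1,[-0.021,0.04,0],[0,0,0]]
    - [-1,[-0.021,0.04,0],[0,0,0]]
    - [-1,[-0.025,0.037,0],[0,0,0]]
    - [-1,[-0.026,0.037,0],[0,0,0]]
    - [-1,[-0.03,0.034,0],[0,0,0]]
    - [-1,[-0.03,0.034,0],[0,0,0]]
    - [-1,[-0.034,0.03,0],[0,0,0]]
    - [-1,[-0.034,0.03,0],[0,0,0]]

```text
t: 18.0
ee_pos: [585.1, -86.9, 39.2]
orientation: [-0.2, -3.135, -0.0]
ft_force: [-1.3, 0.7, 0.1]
width: 0.4
grasp_force: 0.6
```

```bash
python3 ball.py g2
```

```text
tcp [-108.03  -40.41] 39.23883633926636 [-1.27  0.68  0.08]
14
ball [-116.66   -5.36   79.  ] theta 0.8800309431994818 104.62762186782196
```

jog_arm:
  commands:
    - [-1,[-0.037,0.026,0],[0,0,0]]
    - [-1,[-0.037,0.026,0],[0,0,0]]
    - [-1,[-0.04,0.021,0],[0,0,0]]
    - [-1,[-0.04,0.021,0],[0,0,0]]
    - [-1,[-0.042,0.036,0],[0,0,0]]
    - [-1,[-0.042,0.036,0],[0,0,0]]
    - [-1,[-0.044,0.038,0],[0,0,0]]
    - [-1,[-0.03,0.03,0],[0,0,0]]

```text
t: 18.85
ee_pos: [619.3, -67.6, 39.3]
orientation: [0.2, 3.135, -0.0]
ft_force: [-0.7, -0.3, 0.0]
width: 0.4
grasp_force: 0.4
```

```bash
python3 ball.py g3
```

```text
tcp [-76.49 -17.02] 39.26144793804702 [-0.71 -0.33  0.01]
5
ball [-69.33  17.87  77.27] theta 1.386820686843258 105.64851134036824
```

Nearly there. I push on in small steps until the stop is felt.

jog_arm:
  commands:
    - [-1,[-0.02,0.01,0],[0,0,0]]
    - [-1,[-0.02,0.01,0],[0,0,0]]
    - [-1,[-0.015,0.01,0],[0,0,0]]
    - [-1,[-0.015,0.01,0],[0,0,0]]
    - [-1,[-0.01,0,0],[0,0,0]]
    - [-1,[-0.01,0,0],[0,0,0]]

```text
t: 19.5
ee_pos: [628.1, -65.0, 39.2]
orientation: [-0.2, -3.135, -0.0]
ft_force: [-0.8, 1.3, -0.6]
width: 0.3
grasp_force: 0.4
```

jog_arm:
  commands:
    - [-1,[-0.01,0,0],[0,0,0]]
    - [-1,[-0.01,0,0],[0,0,0]]

```text
t: 19.7
ee_pos: [629.6, -65.2, 39.1]
orientation: [-0.2, -3.134, -0.0]
ft_force: [-4.4, 0.8, 3.0]
width: 0.5
grasp_force: 2.2
```

```bash
python3 ball.py g4
```

```text
tcp [-66.62 -13.26] 39.120867054060454 [-4.44  0.81  3.05]
0
```

jog_arm:
  commands:
    - [-1,[-0.01,0,0],[0,0,0]]
    - [-1,[0,0,0],[0,0,0]]

```text
t: 19.95
ee_pos: [629.6, -65.2, 39.1]
orientation: [-0.2, -3.132, -0.0]
ft_force: [-5.9, 2.2, 4.2]
width: 0.7
grasp_force: 3.2
```

It's at the stop: force is rising and the TCP no longer moves. I retreat straight back, then up and away.

jog_arm:
  commands:
    - [-1,[0.05,0,0],[0,0,0]]
    - [-1,[0.15,0,0],[0,0,0]]
    - [-1,[0.2,0,0],[0,0,0]]
    - [-1,[0,0,-0.3],[0,0,0]]
    - [-1,[0,0,-0.3],[0,0,0]]
    - [-1,[0,0,-0.3],[0,0,0]]
    - [-1,[0,0,-0.3],[0,0,0]]
    - [-1,[0.3,0,0],[0,0,0]]
    - [-1,[0.3,0,0],[0,0,0]]
    - [-1,[0.3,0,0],[0,0,0]]

```text
t: 20.95
ee_pos: [501.8, -49.0, 159.7]
orientation: [0.2, 3.133, -0.0]
ft_force: [-1.1, 0.2, -0.1]
width: 0.3
grasp_force: 0.0
```

jog_arm:
  commands:
    - [-1,[0.25,0.2,0],[0,0,0]]
    - [-1,[0.25,0.2,0],[0,0,0]]
    - [-1,[0,0.3,0],[0,0,0]]
    - [-1,[0,0.3,0],[0,0,0]]
    - [-1,[0,0.3,0],[0,0,0]]
    - [-1,[0,0,0],[0,0,0]]

```text
t: 21.55
ee_pos: [470.3, 88.7, 159.7]
orientation: [0.196, 3.133, 0.001]
ft_force: [0.1, -0.0, -0.4]
width: 0.7
grasp_force: 0.0
```

```bash
python3 ball.py h; python3 - <<'E'
from h import *
a=cv2.imread('pics/h.png');im=get_image("top")['image']
b=cv2.resize(im[135:235,270:390],(400,333),interpolation=cv2.INTER_CUBIC)
cv2.imwrite('pics/fin.png',np.hstack([cv2.resize(a,(400,333)),b]))
E
```

```text
tcp [-244.01  119.38] 159.71949931590223 [ 0.06 -0.03 -0.43]
14
ball [-52.43  16.21  79.55] theta 1.5470216521359024 102.23806494453031
```

View pics/fin.png

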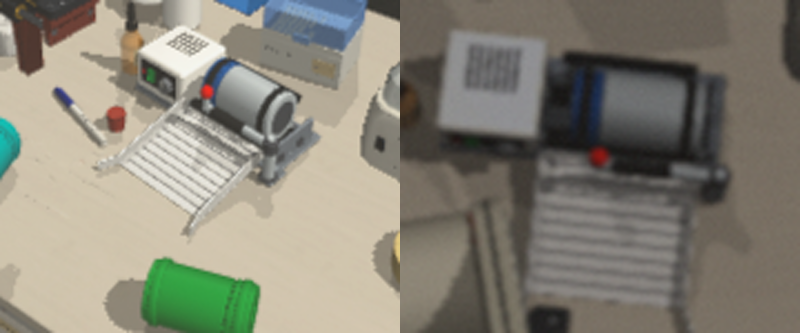

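The jar lies square between the rollers, at (255,100) left and (635,110) right. The keeper lies across the ramp top, from the post at (715,182) to the ball at (600,157), parallel to the rollers. The stopper and marker are where they were.

```bash
python3 -c "
from workcell import close_job
print(close_job())"
```

```text
the job is handed in; nothing more can be done
None
```

The jar is seated between the rollers in front of the stop rail, the keeper arm was pushed to its stop square behind it, and the job is handed in (about 22 s used).

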